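# Load a test plate into a lidded sample case

## Robot

A 6-joint arm with a two-finger parallel gripper is mounted at the origin on a cart in front of the work surface, level with it; the furniture and walls round the work are solid. World frame = base frame: x ahead of the robot, y to its left, z up, the work surface at z = 0. Lengths are in m, angles in degrees, forces in N, time in s.
With the tool pointing down it reaches from about 0.325 to 0.85 m from the base axis. Payload 15.5 kg.
Tool frame: the origin (TCP) lies at the very end of the fingers, on their centre line; the grasp point (between the pads) lies arm.grip_depth behind it (arm.grip_depth is the distance from the TCP to the grasp point, in m); z points along the fingers, y is the direction in which the jaws open and shut (so a half turn about z gives the same grasp; the last joint's range is limited). The gripper opens to 91 mm and grips with 3 to 60 N. Pads are 32 mm wide; open, the fingers measure 118 mm over their backs; the gripper's body (76 mm by 178 mm) begins 60 mm behind the grasp point.
Start: joints at [-71.591, 28.281, 77.091, -0, 74.628, -5.472], TCP at [0.253, -0.571, 0.214] pointing down, gripper open.
Joint ranges: [-166.48, 166.48], [-47.26, 123.95], [12.59, 153.08], [-70.14, 250.14], [6.76, 159.57], [-176.63, 176.63]. Speed limits (degrees/s): [108.29, 108.29, 147.25, 172.46, 172.46, 172.46].

## Interface

Orientations are given as a 3x3 rotation matrix whose columns are the frame's x, y, z axes.
In Python, from rig import arm gives the robot as it stands. Calls block until the motion is done:
- arm.move_to(position, orientation): joint-space move of the TCP to a pose.
- arm.move_l(position, orientation=None, feed=0.15): straight line of the TCP; orientation=None keeps the orientation; feed is the mean speed in m/s.
- arm.move_joints(angles): joint-space move.
- arm.grip(opening): finger opening in m; the grip force is fixed at half the most; returns when the fingers have stopped.
- arm.sleep(seconds).
- arm.solve_ik(position, orientation): joint angles nearest the present ones, or None.
- arm.snapshot(name): name is "scene" or "top" or "wrist"; returns the picture (384x512x3 uint8, red, green, blue); there is no depth.
- arm.get_calibration(name): a dict with "intrinsics" (3x3 intrinsics, pixels), "cam_to_world" (4x4, takes a point from camera to world coordinates). Camera axes: x right, y down, z forward; pixel columns grow to the right and rows downward; lengths in m; the calibration is good to about 2 mm. A picture is of the moment at which its call begins: read the wrist's pose just before it. get_calibration takes no time and is no camera call; for the wrist camera it gives the pose at the moment of the call.
A pose or a line that the arm cannot do raises arm.Unreachable and nothing moves.
- arm.sign_off(): hands the job in, once; it reports no verdict.
Readings, each from a call of its own:
- arm.current_t(): time.
- arm.current_joint_positions(): joint angles.
- arm.current_dq(): joint speeds.
- arm.current_tau(): joint torques, N m.
- arm.current_ee_pos(): TCP position.
- arm.current_tool_rot(): TCP orientation.
- arm.current_force(): force on the tool from outside, world axes, zero at the start.
- arm.current_torque(): the same for the moment, N m.
- arm.current_width(): finger opening in m.
Only numpy, scipy, OpenCV 4.12 (cv2) and the standard library are available. Lean on these libraries where they do the work, as an engineer would, in place of code of your own. Each camera call takes 0.05 s, during which the arm holds its last target. There are 200 camera calls.

## Task

Get the sample case ready for the spectrometer: open its lid so that it stands open by itself, then take the taller of the two metal test plates from the sloping stand and put it in the holder inside the case, tilting its lower edge into the groove and then straightening it until it stands upright between groove and backrest with its top edge under the hook. Let go of it and close the lid fully. Leave the shorter plate in the stand and do not disturb the other things on the worktop.

Things in the scene. Friction and masses are not known exactly. Their poses are not given: they have to be found in the camera images.
- case: Grey open-topped sample case fixed to the worktop (place and yaw vary), outside 124 (x) x 144 (y) x 85 mm (z), walls and floor 5 mm, inside 114 x 134 mm. Origin: centre of its underside. x points from the front wall to the hinged back wall (away from the robot), y to the left, z up.
- lid (a joint): Hinge of the case's flat aluminium lid (124 x 144 x 6 mm) on the back rim. 0 = closed, grows as it opens, stop at 1.9 rad; starts closed or ajar (up to 0.25). Stiff by friction (about 0.18 N m): it stays at any angle where it is left. From about 1.5 rad the case is clear for working in from above.
- lid_handle (a point): Centre of the head of the lid's black knob, which stands square out of the lid's outer face, 30 mm from its front edge: stem 12 mm, round head 28 mm across, 27 to 43 mm out of the face; this point is 35 mm out. Pinch the head from above, fingers left and right of it, at any lid angle. Lid closed: case frame x -32, y 0, z 126.5 mm.
- lid_hinge (a point): Middle of the hinge line (parallel to the case's y axis), at the top of the back wall: in the case's frame x 62, y 0, z 85.5 mm.
- holder: Steel plate holder fixed in the case, leaning 0.105 rad back (away from the robot). Origin: centre of the plate's underside when home, on the groove's floor; case frame x -8, y 0, z 15 mm. z points up the backrest, y left along the groove, x back. The backrest's face is at x +4, 36 mm wide, 68 high. Low end stops (10 high) stand at y -31 and +31. A plate let go upright in it stands by itself.
- groove_lip (a point): Middle of the inner top edge of the lip in front of the groove (holder frame x -9, y 0, z 6 mm). The lip is 4 mm thick, 68 long, 6 high above the groove's floor; the groove between lip and backrest is 13 mm wide for a plate 8 mm thick.
- hook_tip (a point): Middle of the lower front edge of the hook on top of the backrest (holder frame x -8, y 0, z 64 mm); the hook is 26 mm wide, 4 thick, and overhangs the groove by 12 mm. It bars a plate from going straight down: enter leaning 15 to 20 degrees toward the robot from the holder's z axis, lower edge into the groove, then turn the plate up under the hook
- tall_plate: The taller aluminium test plate, 8 (x) x 50 (y) x 60 mm (z), about 80 g, a small dark spot near its top. Origin: centre of its 8 x 50 mm underside; z points up the plate, y left along its width, x away from the robot. It starts in the stand's left or right berth, leaning about 0.26 rad toward the robot; hold it by its side edges (50 mm apart), near the top, along its own plane.
- tall_plate_top (a point): Middle of the tall plate's top edge, 60 mm up its z axis from its origin.
- short_plate: The shorter plate, 8 x 50 x 42 mm, otherwise alike, in the stand's other berth. Leave it there. Origin: centre of its underside.
- stand: Dark steel stand fixed to the worktop (place and yaw vary), base 70 x 200 x 6 mm, berths at y -52.5 and +52.5 mm with the plates' undersides about 12 mm above the worktop. Each has a slat 22 wide, 40 high on the robot's side, on which the plate leans, and a lip 6 high on the far side; draw the plate out along its plane. Origin: centre of its underside, x away from the robot.
- micrometer: Bystander: outside micrometer, 44 x 132 x 16 mm, lying loose to the right of the case. Origin: centre of its underside.
- sample_cup: Bystander: small white cup, 37 mm across and 26 high, loose, to the right of the case. Origin: centre of its underside.
- loupe: Bystander: black loupe, 38 mm across and 30 high, loose, behind the gap between stand and case. Origin: centre of its underside.
- cal_weight: Bystander: steel weight with a neck, 29 mm across and 48 high, loose, near the loupe. Origin: centre of its underside.
Not all that is in view belongs to the job. Leave any green or red look-alike of the tall_plate alone.

How it is judged (in metres and radians):
On the way, in this order (a step that is already met when the one before it is completed fails the run):
1. the lid stands open (1.35 rad or more) by itself, fingers off it (value of joint lid above 1.35 rad and contact force between the fingers and lid below 0.1 N), for 0.2 s.
2. with the lid open (more than 1.2 rad), the tall plate stands home in the holder, let go (x of tall_plate in the frame of holder between -0.0065 and 0.004 m and y of tall_plate in the frame of holder between -0.0085 and 0.0085 m and z of tall_plate in the frame of holder between -0.003 and 0.003 m and x of tall_plate_top in the frame of holder between -0.0065 and 0.005 m and z of tall_plate_top in the frame of holder above 0.056 m and angle between the z axis of tall_plate and the z axis of holder, either way round below 0.1 rad and angle between the y axis of tall_plate and the y axis of holder, either way round below 0.1 rad and value of joint lid above 1.2 rad and contact force between the fingers and tall_plate below 0.1 N), for 0.2 s.
At the end, for the whole second after the job is handed in: Lid closed (under 0.05 rad). Tall plate at rest in the holder: underside on the groove floor (3 mm), at most 6.5 mm forward of fully home and 8.5 mm sideways, top edge under the hook, within 0.1 rad of the backrest. Short plate and bystanders within 30 mm of their start (x of tall_plate in the frame of holder between -0.0065 and 0.004 m and y of tall_plate in the frame of holder between -0.0085 and 0.0085 m and z of tall_plate in the frame of holder between -0.003 and 0.003 m and x of tall_plate_top in the frame of holder between -0.0065 and 0.005 m and z of tall_plate_top in the frame of holder above 0.056 m and angle between the z axis of tall_plate and the z axis of holder, either way round below 0.1 rad and angle between the y axis of tall_plate and the y axis of holder, either way round below 0.1 rad and value of joint lid below 0.05 rad and linear speed of tall_plate below 0.02 m/s and distance of each of micrometer, sample_cup, loupe, cal_weight, short_plate from where it was at the start of the episode below 0.03 m); the robot touches nothing.
It fails at once if the shorter plate is moved more than 30 mm (distance of short_plate from where it was at the start of the episode above 0.03 m).
It fails at once if a bystander (micrometer, cup, loupe or weight) is moved more than 30 mm (distance of any of micrometer, sample_cup, loupe, cal_weight from where it was at the start of the episode above 0.03 m).
It also fails if it takes over 72 s, if anything falls off the work surface, if the arm or the gripper's body presses on something with over 40 N, if the wrist force passes 120 N, or if a joint passes its speed limit or range.

## Working session

There is one attempt and no reset: what is moved stays moved. The work goes in short steps, each a Python script; the robot and the scene stay as the last script left them, time stands still between calls to the robot, and variables do not carry over. Pictures are saved under pics/ and viewed, about 8 in all and at most 12, crops included, and the job is handed in when it is done.

```bash
mkdir -p pics; ls; python3 - <<'E'
from rig import arm
import cv2, numpy as np
for n in ["scene","top"]:
    im=arm.snapshot(n); cv2.imwrite(f"pics/{n}0.png",im[:,:,::-1])
    c=arm.get_calibration(n); np.savez(f"{n}.npz",K=c["intrinsics"],T=c["cam_to_world"]); print(n,np.round(c["intrinsics"],1).tolist(),np.round(c["cam_to_world"],3).tolist())
print(arm.grip_depth,arm.current_t(),arm.current_width())
a=cv2.imread("pics/scene0.png");b=cv2.imread("pics/top0.png")
E
```

```text
pics
scene [[438.5, 0.0, 258.6], [0.0, 438.5, 186.7], [0.0, 0.0, 1.0]] [[-0.598, -0.334, 0.728, -0.393], [-0.801, 0.253, -0.542, 0.643], [-0.003, -0.908, -0.419, 0.663], [0.0, 0.0, 0.0, 1.0]]
top [[368.8, 0.0, 259.0], [0.0, 368.8, 193.4], [0.0, 0.0, 1.0]] [[-0.015, -0.996, 0.089, 0.463], [-1.0, 0.015, -0.006, -0.056], [0.004, -0.089, -0.996, 1.284], [0.0, 0.0, 0.0, 1.0]]
0.0188 0.1 0.09129719116020384
```

View pics/top0.png

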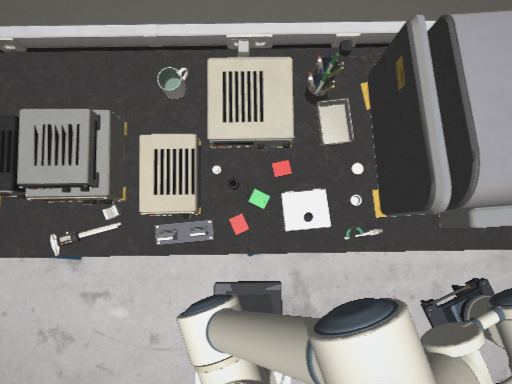

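View pics/scene0.png

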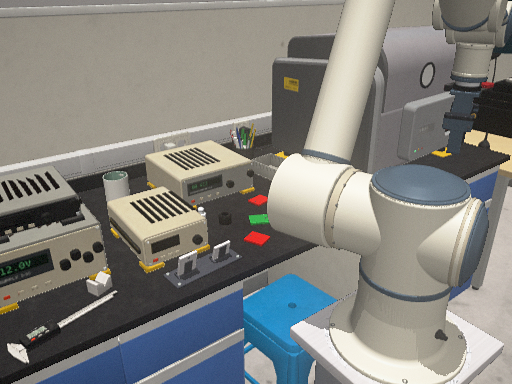

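Top view: the lid is the white square at about (306,210), with its knob at (308,216). The stand is at (184,232), the micrometer at (363,234) and the cup at (356,200). In the scene view the taller plate is the left one (185,263). Next I'll measure roughly and look with the wrist camera.

```bash
cat > h.py <<'E'
import numpy as np, cv2
from rig import arm
def cal(n):
    c=arm.get_calibration(n); return np.array(c["intrinsics"]),np.array(c["cam_to_world"])
def ray(uv,C):
    K,T=C; d=T[:3,:3]@np.linalg.inv(K)@np.array([uv[0],uv[1],1.]); return T[:3,3],d/np.linalg.norm(d)
def onz(uv,z,C):
    o,d=ray(uv,C); return o+d*(z-o[2])/d[2]
def proj(p,C):
    K,T=C; q=K@(T[:3,:3].T@(np.asarray(p)-T[:3,3])); return q[:2]/q[2]
def shot(n,f):
    C=cal(n); im=arm.snapshot(n)[:,:,::-1].copy(); cv2.imwrite(f"pics/{f}.png",im); np.savez(f"{f}.npz",K=C[0],T=C[1]); return im,C
def load(f):
    z=np.load(f"{f}.npz"); return cv2.imread(f"pics/{f}.png"),(z["K"],z["T"])
def Rz(a): c,s=np.cos(a),np.sin(a); return np.array([[c,-s,0],[s,c,0],[0,0,1.]])
def Ry(a): c,s=np.cos(a),np.sin(a); return np.array([[c,0,s],[0,1,0],[-s,0,c]])
DOWN=np.diag([1.,-1,-1])   # tool x=+x, y=-y, z down
def state(): print("t%.2f"%arm.current_t(),"p",np.round(arm.current_ee_pos(),4),"w%.4f"%arm.current_width(),"F",np.round(arm.current_force(),1),"q",np.round(arm.current_joint_positions(),0))
E
python3 - <<'E'
from h import *
im,_=load("top0") if 0 else (cv2.imread("pics/top0.png"),None); z=np.load("top.npz"); C=(z["K"],z["T"])
def rect(m,off,zz,tag):
    cs,_=cv2.findContours(m.astype(np.uint8),0,2)
    c=max(cs,key=cv2.contourArea)+np.array(off)
    P=np.array([onz(p[0],zz,C)[:2] for p in c],np.float32)
    print(tag,cv2.minAreaRect(P))
g=im.min(2)
rect(g[180:240,270:340]>200,(270,180),.091,"lid")
hs=im.max(2)
rect(((hs>75)&(hs<200))[215:250,145:225],(145,215),.006,"stand")
for uv,zz in [((363,234),.01),((356,200),.026),((358,169),.03),((234,183),.03),((217,170),.048),((308,216),.13),((168,234),.03),((195,233),.03)]: print(uv,np.round(onz(uv,zz,C),3))
print(arm.current_tool_rot()); K,T=cal("wrist"); print(K,T,arm.current_ee_pos())
a=np.array(arm.current_ee_pos());R=np.array(arm.current_tool_rot());print("cam in tool",R.T@(T[:3,3]-a),R.T@T[:3,:3])
E
```

```text
lid ((0.5168450474739075, -0.21355022490024567), (0.12393777072429657, 0.1462721973657608), 4.7923903465271)
stand ((0.4482921361923218, 0.19737088680267334), (0.06914901733398438, 0.2017889767885208), 4.515744686126709)
(363, 234) [ 0.431 -0.419  0.01 ]
(356, 200) [ 0.548 -0.395  0.026]
(358, 169) [ 0.654 -0.405  0.03 ]
(234, 183) [0.612 0.022 0.03 ]
(217, 170) [0.655 0.078 0.048]
(308, 216) [ 0.493 -0.215  0.13 ]
(168, 234) [0.442 0.246 0.03 ]
(195, 233) [0.444 0.155 0.03 ]
[[ 9.14374726e-01  4.04868806e-01 -3.32215424e-04]
 [ 4.04868927e-01 -9.14374156e-01  1.02664703e-03]
 [ 1.11888159e-04 -1.07324380e-03 -9.99999418e-01]]
[[321.63134922   0.         256.6661841 ]
 [  0.         321.63134922 192.55254756]
 [  0.           0.           1.        ]] [[ 0.40476546 -0.88285789 -0.23817403  0.32021195]
 [-0.91441928 -0.39122612 -0.1038244  -0.54154423]
 [-0.00151771  0.25981546 -0.96565709  0.38295806]
 [ 0.          0.          0.          1.        ]] [ 0.25292712 -0.57117174  0.21339207]
cam in tool [ 7.35377745e-02 -3.10901048e-05 -1.69557833e-01] [[-1.12812497e-04 -9.65629168e-01 -2.59923636e-01]
 [ 9.99999895e-01  6.58973528e-06 -4.58502843e-04]
 [ 4.44456547e-04 -2.59923660e-01  9.65629066e-01]]
```

```bash
python3 - <<'E'
from h import *
yaw=np.radians(4.79); R=Rz(yaw)@np.diag([-1.,1,-1])
c=np.array([.517,-.2136,0])
for dx,z in [(-.03,.26)]:
    p=c+Rz(yaw)@np.array([dx,0,0])+[0,0,z]; q=arm.solve_ik(p,R); print(q)
    arm.move_to(p,R); state(); im,C=shot("wrist","w1")
state()
E
```

```text
[-3.03461314e+01  1.82681893e+01  8.62767029e+01 -2.54444375e-14
  7.54551078e+01 -1.25136131e+02]
t1.98 p [ 0.487  -0.2165  0.2599] w0.0910 F [-0.5 -0.2  0.7] q [ -30.   18.   86.   -0.   75. -125.]
t2.03 p [ 0.487  -0.2166  0.2599] w0.0913 F [ 0.5 -0.6 -0.9] q [ -30.   18.   86.   -0.   75. -125.]
```

View pics/w1.png

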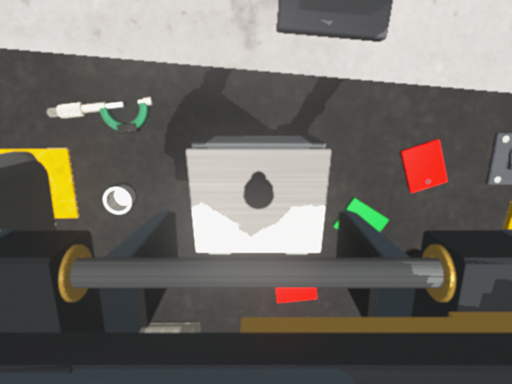

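The wrist view shows the lid's corners at about (187,150), (330,150), (194,254) and (322,254), and the knob at (258,190). The front edge looks a little wide, so the lid may be ajar. I'll fit the case pose and lid angle from these corners in both views.

```bash
cat >> h.py <<'E'
def Ropen(t): return Ry(t)   # maps lid frame at closed to open by t: (-1,0,0)->(-c,0,+s)
E
python3 - <<'E'
from h import *
from scipy.optimize import least_squares
z=np.load("top.npz"); Ct=(z["K"],z["T"]); it=cv2.imread("pics/top0.png"); iw,Cw=load("w1")
def quad(m,off):
    cs,_=cv2.findContours(m.astype(np.uint8),0,2); h=cv2.convexHull(max(cs,key=cv2.contourArea))
    for e in np.arange(1,15,.5):
        a=cv2.approxPolyDP(h,e,True)
        if len(a)==4: break
    return a[:,0].astype(float)+off
qt=quad(it.min(2)[180:240,270:340]>190,(270,180))
qw=quad(iw.min(2)[120:270,170:345]>105,(170,120))
qw=cv2.cornerSubPix(iw[:,:,1].copy(),qw.astype(np.float32).reshape(-1,1,2),(3,3),(-1,-1),(3,30,.01))[:,0]
print(qt,qw)
corn=np.array([[-.124,y,.006] for y in(.072,-.072)]+[[0,y,.006] for y in(.072,-.072)])
def pts(v):
    H=np.array([v[0],v[1],0])+Rz(v[2])@np.array([.062,0,.0855])
    return [H+Rz(v[2])@Ry(v[3])@c for c in corn]
def res(v):
    r=[]
    for q,C,w in((qt,Ct,1),(qw,Cw,1)):
        for p in pts(v):
            e=q-proj(p,C); r+=list(w*e[np.argmin((e**2).sum(1))])
    return r
s=least_squares(res,[.517,-.2136,np.radians(4.8),.05])
print(s.x,np.degrees(s.x[2]),np.round(s.fun.reshape(-1,2),1).tolist())
for t in (0,.1,.2):
    u=least_squares(lambda v:res([*v,t]),s.x[:3]); print(t,u.x,u.cost)
np.save("case.npy",s.x)
x=s.x;H=np.array([x[0],x[1],0])+Rz(x[2])@np.array([.062,0,.0855])
h=H+Rz(x[2])@Ry(x[3])@np.array([-.094,0,.041]);print("knob",h,proj(h,Cw),proj(h,Ct))
E
```

```text
[[324. 189.]
 [330. 225.]
 [286. 230.]
 [282. 194.]] [[330.667   149.04543]
 [319.82495 252.3277 ]
 [195.52956 252.0806 ]
 [192.      144.     ]]
[ 0.51426728 -0.21103275  0.06083349  0.06140337] 3.485502211717023 [[1.4, -0.5], [0.6, -2.1], [0.7, 1.7], [-1.4, 0.0], [-0.5, 1.8], [1.6, -0.2], [-1.1, -2.3], [0.3, -0.1]]
0 [ 0.51516283 -0.21098251  0.06100109] 14.99480174805917
0.1 [ 0.51355621 -0.21107519  0.06073939] 13.674743478494168
0.2 [ 0.51116507 -0.21122502  0.06053294] 31.834463788584593
knob [ 0.4850146  -0.21281449  0.13219102] [260.47195906 183.71385179] [307.56636473 218.5589774 ]
```

```bash
python3 - <<'E'
from h import *
yaw=np.radians(4.7); R=Rz(yaw)@np.diag([-1.,1,-1]); d=np.array([0,0,-arm.grip_depth])
k=np.array([.488,-.2155,.132])
arm.move_l(k+d+[0,0,.04],R,feed=.2); arm.move_l(k+d,feed=.1); arm.grip(.015); state()
t0=.06; H=k-Rz(yaw)@Ry(t0)@np.array([-.094,0,.041]); print("H",H)
np.save("H.npy",H)
for t in np.linspace(t0,1.65,11)[1:]:
    arm.move_l(H+Rz(yaw)@Ry(t)@np.array([-.094,0,.041])+d,feed=.12)
    print(round(t,2),np.round(arm.current_force(),1))
state()
arm.grip(.06); state()
p=np.array(arm.current_ee_pos()); arm.move_l(p+[0,0,.07],feed=.2)
p=np.array([.46,-.2165,.28]); arm.move_to(p,R); state(); shot("wrist","w2"); shot("top","t2")
E
```

```text
t4.27 p [ 0.4879 -0.2151  0.1131] w0.0268 F [-0.2  4.3 -1. ] q [ -30.   28.   97.    0.   55. -125.]
H [ 0.57906508 -0.20801309  0.08543716]
0.22 [ 10.9   7.  -10.3]
0.38 [ 13.4   5.7 -15.7]
0.54 [ 11.    3.2 -18.9]
0.7 [  9.4   0.5 -22.6]
0.86 [  6.4  -0.8 -24.5]
1.01 [  2.5  -3.1 -27.2]
1.17 [ -2.3  -5.2 -26.7]
1.33 [ -5.2  -5.  -26.1]
1.49 [ -7.8  -7.  -23.7]
1.65 [-12.   -6.5 -21.2]
t7.10 p [ 0.6236 -0.2041  0.1536] w0.0265 F [-12.   -6.5 -21.2] q [ -23.   34.   76.   -0.   70. -118.]
t7.78 p [ 0.6272 -0.204   0.1572] w0.0600 F [-0.2  0.3 -0.1] q [ -23.   34.   76.    0.   70. -118.]
t9.01 p [ 0.46   -0.2166  0.2797] w0.0600 F [ 0.5  0.3 -0.5] q [ -32.   15.   88.    0.   77. -127.]
```

View pics/w2.png

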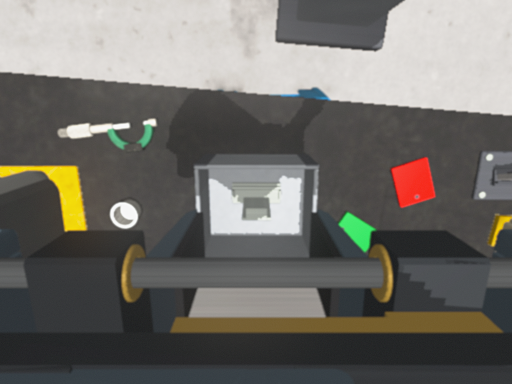

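The lid stands open. The case rim corners are at about (196,166) and (318,166), with the holder at (256,200). I'll enlarge that area.

```bash
python3 - <<'E'
from h import *
im,C=load("w2"); c=im[145:265,185:330]; cv2.imwrite("pics/w2c.png",cv2.resize(c,None,fx=5,fy=5,interpolation=cv2.INTER_CUBIC))
E
```

```text
(no output)
```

View pics/w2c.png

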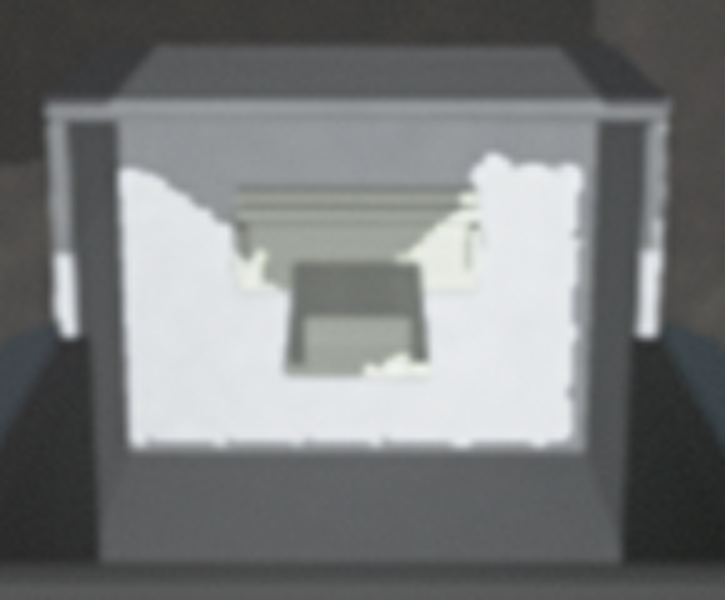

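```bash
cat >> h.py <<'E'
def case_T(v):
    T=np.eye(4); T[:3,:3]=Rz(v[2]); T[:2,3]=v[:2]; return T
def holder_T(v):
    L=np.eye(4); L[:3,:3]=Ry(.105); L[:3,3]=[-.008,0,.015]; return case_T(v)@L
def ap(T,p): return T[:3,:3]@np.asarray(p,float)+T[:3,3]
E
python3 - <<'E'
from h import *
from scipy.optimize import least_squares
im,C=load("w2")
px=lambda x,y:np.array([(x+.5)/5-.5+185,(y+.5)/5-.5+145])
obs=[((44,102),(-.062,-.072,.085)),((670,102),(-.062,.072,.085)),((133,452),(.057,-.067,.005)),((585,452),(.057,.067,.005)),((155,47),(-.062,-.072,0)),((560,47),(-.062,.072,0))]
f=lambda v:np.concatenate([proj(ap(case_T(v),p),C)-px(*o) for o,p in obs])
s=least_squares(f,[.517,-.2136,.083]); print(s.x,np.degrees(s.x[2]),np.round(s.fun.reshape(-1,2),1).tolist())
np.save("case.npy",s.x)
Th=holder_T(s.x)
inv=lambda q:np.round((q-np.array([185,145])+.5)*5-.5)
for n,p in dict(lipL=(-.009,.034,.006),lipR=(-.009,-.034,.006),lipoL=(-.013,.034,.006),lipoR=(-.013,-.034,.006),hookL=(-.008,.013,.064),hookR=(-.008,-.013,.064),hooktL=(-.008,.013,.068),hooktR=(-.008,-.013,.068),brL=(.004,.018,.0),brR=(.004,-.018,0),brtL=(.004,.018,.068),brtR=(.004,-.018,.068)).items(): print(n,inv(proj(ap(Th,p),C)))
print("H from case",ap(case_T(s.x),(.062,0,.0855)),np.load("H.npy"))
E
```

```text
[ 0.51400103 -0.21247009  0.08273696] 4.740478866724495 [[-0.2, 0.1], [0.3, -0.1], [-0.2, 0.1], [-0.1, -0.0], [-10.8, 0.5], [10.9, 0.4]]
lipL [482. 226.]
lipR [234. 227.]
lipoL [482. 213.]
lipoR [234. 213.]
hookL [412. 314.]
hookR [304. 315.]
hooktL [412. 321.]
hooktR [303. 321.]
brL [422. 262.]
brR [294. 263.]
brtL [432. 367.]
brtR [283. 367.]
H from case [ 0.57578894 -0.20734625  0.0855    ] [ 0.57906508 -0.20801309  0.08543716]
```

The predicted holder features match the crop (lip, hook and backrest edges all within about 1 px), so the case pose is good. Next is the stand.

```bash
python3 - <<'E'
from h import *
yaw=np.radians(4.6); R=Rz(yaw)@np.diag([-1.,1,-1])
arm.move_to([.41,.205,.22],R); state(); im,C=shot("wrist","w3")
c=im[60:260,100:430]; cv2.imwrite("pics/w3c.png",cv2.resize(c,(792,480),interpolation=cv2.INTER_CUBIC)); 
E
```

```text
t10.68 p [0.4106 0.2045 0.2201] w0.0600 F [ 0.5 -1.2 -0.5] q [ 19.  14.  99.  -0.  66. -76.]
```

View pics/w3c.png

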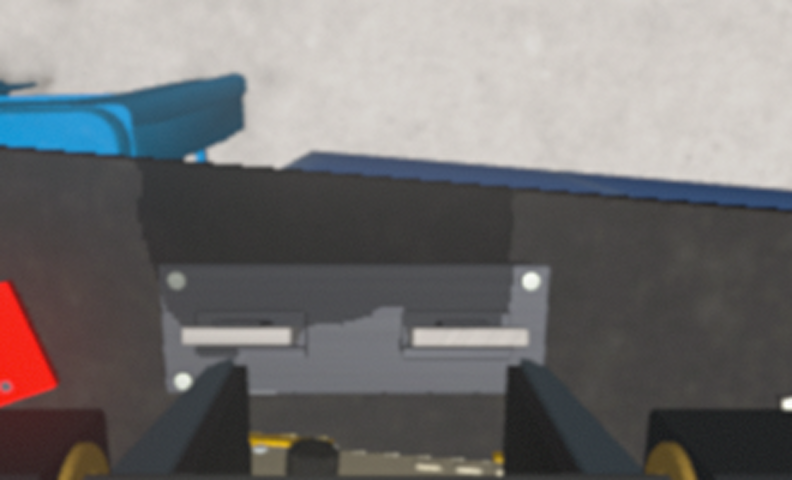

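```bash
python3 - <<'E'
from h import *
im,C=load("w3"); px=lambda x,y:((x+.5)/2.4-.5+100,(y+.5)/2.4-.5+60)
S=[onz(px(*p),.006,C) for p in((163,264),(549,264),(546,391),(168,391))]
c=np.mean(S,0); e=(S[1]-S[0])+(S[2]-S[3]); print(np.round(S,4).tolist(),c,"yaw",np.degrees(np.arctan2(-e[0],e[1])),np.linalg.norm(e)/2)
# top face bright masks
g=im.min(2); m=(g>130).astype(np.uint8); m[:,:][:190]=0; m[212:]=0
n,l,st,ce=cv2.connectedComponentsWithStats(m)
for i in range(1,n):
    if st[i,4]>60:
        P=np.array([onz(p[::-1],.070,C)[:2] for p in np.argwhere(l==i)],np.float32); print(st[i],ce[i],onz(ce[i],.070,C),cv2.minAreaRect(P))
y=np.radians(4.6)
for b in(1,-1): print("berth",c+Rz(y)@np.array([0,.0525*b,0]))
E
```

```text
[[0.4206, 0.0973, 0.006], [0.4051, 0.2915, 0.006], [0.4727, 0.2993, 0.006], [0.4886, 0.1005, 0.006]] [0.44673741 0.19716878 0.006     ] yaw 4.563513662661973 0.19710579596720715
[175 197  46   7 320] [197.5     199.98125] [0.43634335 0.14538559 0.07      ] ((0.4363735020160675, 0.14536349475383759), (0.006465653423219919, 0.04680401086807251), 4.563552379608154)
[272 196  49   9 354] [296.58474576 200.03389831] [0.42824185 0.24759746 0.07      ] ((0.4282631278038025, 0.24705326557159424), (0.008620336651802063, 0.04987133666872978), 4.5639190673828125)
berth [0.44252696 0.24949967 0.006     ]
berth [0.45094785 0.14483789 0.006     ]
```

Tall plate top edge is centred at (0.428, 0.2475, 0.070); the projected width of 49.9 mm confirms it is the left berth plate. Now I'll grasp it along its plane and draw it out.

```bash
cat >> h.py <<'E'
G=.046
def plate_tool(b,Rp,g=G):
    "TCP pose for plate with underside centre b, orientation Rp (cols x,y,z), grasp g up"
    return np.asarray(b)+Rp[:,2]*(g-arm.grip_depth), Rp@np.diag([-1.,1,-1])
E
python3 - <<'E'
from h import *
yaw=np.radians(4.6); Rp=Rz(yaw)@Ry(-.26); top=np.array([.4282,.2475,.070]); b=top-.06*Rp[:,2]; print(b)
arm.grip(.075)
p,R=plate_tool(b,Rp)
arm.move_to(p+.08*Rp[:,2],R); arm.move_l(p,feed=.12); state(); arm.grip(.03); state()
arm.sleep(.1); arm.move_l(p+.09*Rp[:,2],feed=.1); state()
im,C=shot("wrist","w4"); 
cv2.imwrite("pics/w4c.png",cv2.resize(im[150:270,150:360],None,fx=3.8,fy=3.8,interpolation=cv2.INTER_CUBIC))
T=np.array(arm.current_ee_pos());Rt=np.array(arm.current_tool_rot())
for s in(-.025,.025):
  for x in(.004,-.004):print(x,s,proj(T+Rt@np.array([x,s,.0272]),C))
E
```

```text
[0.44357515 0.24873706 0.0120166 ]
t12.65 p [0.4369 0.2481 0.0389] w0.0752 F [ 0.1 -0.3  0.1] q [ 27.  31. 116. -17.  20. -53.]
t13.16 p [0.4367 0.2483 0.0387] w0.0494 F [-1.9  0.5  6.9] q [ 27.  31. 116. -17.  19. -53.]
t14.31 p [0.4134 0.2462 0.1248] w0.0497 F [ 0.1  0.2 -0.6] q [ 28.  20. 114. -11.  33. -58.]
0.004 -0.025 [217.51480104 216.53456779]
-0.004 -0.025 [217.90057252 228.15149621]
0.004 0.025 [294.93666479 216.52497393]
-0.004 0.025 [294.56225167 228.14191742]
```

View pics/w4c.png

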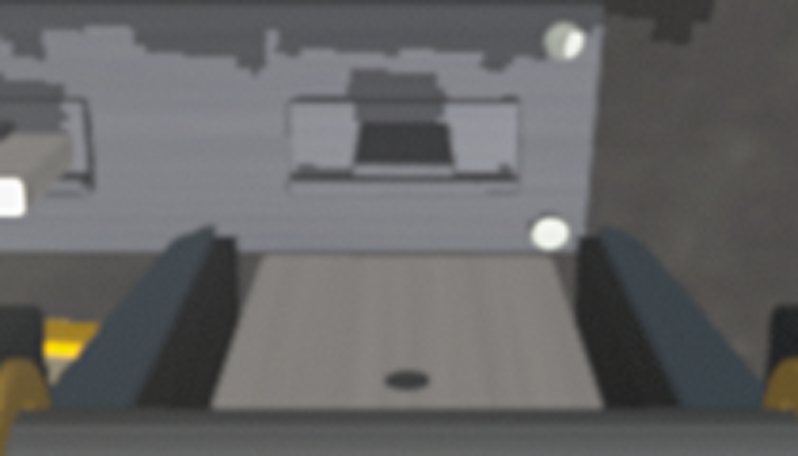

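The plate sits squarely between the fingers. Its front lower edge is at row 216.5, exactly as predicted, so there is no offset in the grip. I'll move over the case and go down slowly while watching the force.

```bash
cat >> h.py <<'E'
def pose_h(bx,bz,a,by=0.):
    Th=holder_T(np.load("case.npy")); Rp=Th[:3,:3]@Ry(-a)
    return plate_tool(ap(Th,[bx,by,bz]),Rp)
E
python3 - <<'E'
from h import *
a=.28; s,c=np.sin(a),np.cos(a)
P=lambda L,bx=-.0017: pose_h(bx-L*s,.004*s+L*c,a)
q=arm.current_ee_pos(); arm.move_l(np.array(q)+[0,0,.12],feed=.25)
p,R=P(.15); arm.move_to(p,R); state()
p,R=P(.03); arm.move_l(p,R,feed=.12); p,R=P(.012); arm.move_l(p,R,feed=.05); arm.sleep(.1); state()
F0=np.array(arm.current_force())
L=.012
while L>-.003:
    L-=.0015; p,R=P(L); arm.move_l(p,R,feed=.02); F=np.array(arm.current_force())-F0; print(round(L,4),np.round(F,1))
    if np.linalg.norm(F)>5: break
state(); shot("wrist","w5")
E
```

```text
t16.70 p [ 0.4738 -0.215   0.1906] w0.0496 F [-0.7 -0.3 -1.1] q [ -35.   18.  101.    8.   54. -134.]
t18.46 p [ 0.4977 -0.2138  0.0549] w0.0498 F [-0.2  0.1  0.1] q [ -34.   32.  106.   11.   35. -137.]
0.0105 [-0.5  0.5 -0.3]
0.009 [ 0.3  0.4 -0.7]
0.0075 [-0.2  0.9 -0.8]
0.006 [-0.6 -0.6 -0.8]
0.0045 [ 0.5 -0.3 -0.9]
0.003 [ 0.6 -0.1 -0.7]
0.0015 [ 0.8 -0.5 -1. ]
0.0 [-1.3 -0.6  3.5]
-0.0015 [-5.   3.1 22. ]
t20.71 p [ 0.5004 -0.2138  0.0425] w0.0498 F [-5.2  3.2 22.2] q [ -33.   33.  106.   11.   33. -137.]
```

Contact came at the groove floor's height, not at the lip 6 mm above it. Now I'll straighten the plate.

```bash
python3 - <<'E'
from h import *
for i,t in enumerate(np.linspace(0,1,9)):
    a=.28*(1-t); bx=-.0017+.0012*t
    p,R=pose_h(bx,.004*np.sin(a)+.0006,a); arm.move_l(p,R,feed=.03); F=np.array(arm.current_force()); print(round(a,3),np.round(F,1))
    if np.linalg.norm(F)>30: print("STOP"); break
state(); im,C=shot("wrist","w6")
cv2.imwrite("pics/w6c.png",cv2.resize(im[120:270,150:360],None,fx=3.5,fy=3.5,interpolation=cv2.INTER_CUBIC))
E
```

```text
0.28 [-0.3  0.8 -1.1]
0.245 [ 0.1  1.  -1.2]
0.21 [ 0.1 -0.6 -0.3]
0.175 [-0.1  0.9 -0.3]
0.14 [-0.1  0.4 -0.7]
0.105 [ 0.1 -0.3 -0.5]
0.07 [-0.4 -0.4 -0.9]
0.035 [ 0.4 -0.6 -0.9]
0.0 [-3.1 -0.1  1.3]
t23.01 p [ 0.508  -0.2128  0.0425] w0.0492 F [-3.1 -0.1  1.3] q [ -27.   37.   93.   -4.   55. -119.]
```

View pics/w6c.png

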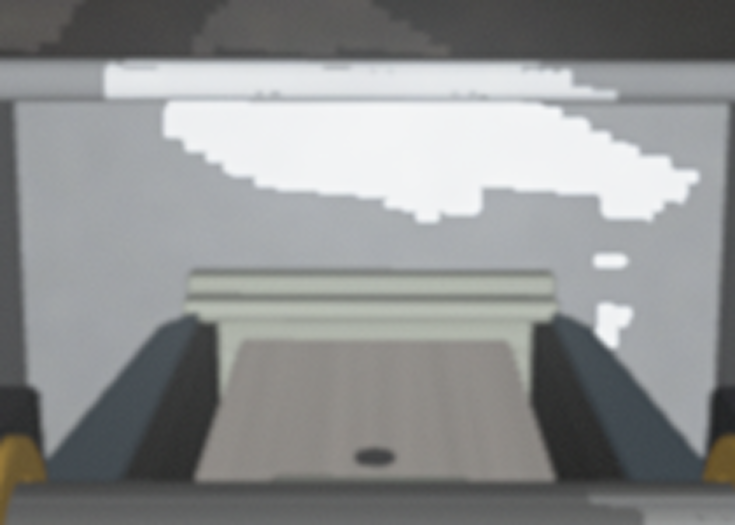

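The plate is upright behind the lip (lip at crop row 300, plate foot at row 340), with about 3 N against the backrest. Release and check.

```bash
python3 - <<'E'
from h import *
arm.grip(.066); state(); arm.sleep(.2)
p=np.array(arm.current_ee_pos());R=np.array(arm.current_tool_rot())
arm.move_l(p-R[:,2]*.12,feed=.12)
yaw=np.radians(4.7); Rd=Rz(yaw)@np.diag([-1.,1,-1])
arm.grip(.09); arm.move_to([.455,-.2165,.28],Rd); arm.sleep(.2); state(); im,C=shot("wrist","w7"); shot("top","t7")
u=cv2.resize(im[130:265,175:340],None,fx=4.5,fy=4.5,interpolation=cv2.INTER_CUBIC); cv2.imwrite("pics/w7c.png",u)
Th=holder_T(np.load("case.npy"))
inv=lambda q:np.round((q-np.array([175,130])+.5)*4.5-.5)
for n,pp in dict(topfL=(-.004,.025,.06),topfR=(-.004,-.025,.06),botfL=(-.004,.025,0),botfR=(-.004,-.025,0),hkL=(-.008,.013,.068),hkR=(-.008,-.013,.068)).items(): print(n,inv(proj(ap(Th,pp),C)))
# lid angle: far-edge prediction
v=np.load("case.npy")
for t in(1.4,1.5,1.6,1.7):
    H=ap(case_T(v),(.062,0,.0855)); print(t,[np.round(proj(H+Rz(v[2])@Ry(t)@np.array([-.124,y,z]),cal("top")),1).tolist() for y,z in((.072,0),(-.072,0),(.072,.006),(0,.0) )], "knob",proj(H+Rz(v[2])@Ry(t)@np.array([-.094,0,.041]),cal("top")))
t=cv2.imread("pics/t7.png"); cv2.imwrite("pics/t7c.png",cv2.resize(t[160:250,255:355],None,fx=6,fy=6,interpolation=cv2.INTER_CUBIC))
E
```

```text
t23.52 p [ 0.5086 -0.213   0.0427] w0.0662 F [ 0.3 -0.5  0.3] q [ -27.   37.   93.   -4.   55. -119.]
t26.23 p [ 0.4552 -0.2162  0.2788] w0.0901 F [-1.5  0.2 -0.7] q [ -32.   15.   88.   -0.   77. -127.]
topfL [455. 377.]
topfR [271. 377.]
botfL [444. 297.]
botfR [283. 297.]
hkL [412. 376.]
hkR [314. 376.]
1.4 [[284.7, 196.6], [333.5, 191.8], [284.5, 194.5], [309.1, 194.2]] knob [306.42029977 179.80818797]
1.5 [[284.3, 192.4], [333.1, 187.6], [284.1, 190.3], [308.7, 190.0]] knob [305.93456746 176.71072032]
1.6 [[283.9, 188.2], [332.7, 183.4], [283.7, 186.1], [308.3, 185.8]] knob [305.4230433  173.79145297]
1.7 [[283.4, 184.0], [332.1, 179.3], [283.2, 182.1], [307.8, 181.6]] knob [304.89236923 171.08419249]
```

View pics/w7c.png

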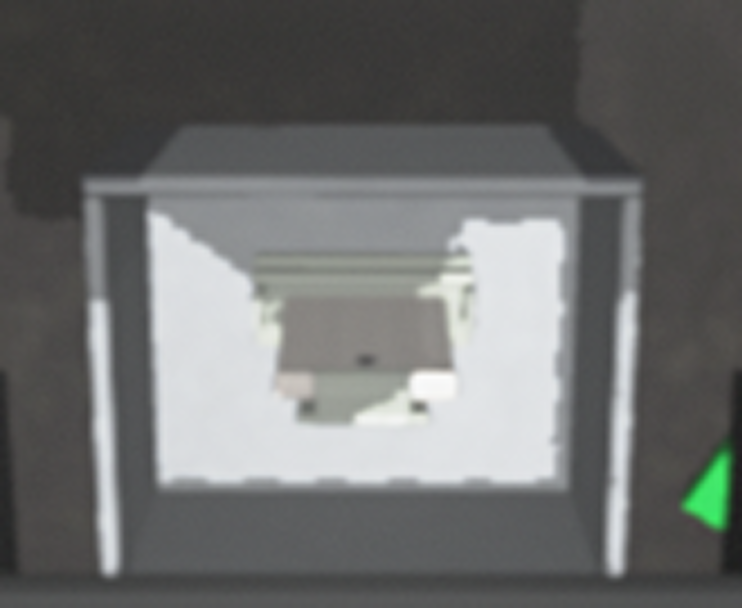

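The plate stands home: its top front edge is at row 372, columns 273 to 457, and its foot at row 297 (predicted 377, 271 to 455 and 297). The hook is visible above its back edge. The knob's release point implies a lid angle of about 1.67 rad. Now I'll close the lid with the reverse arc.

```bash
python3 - <<'E'
from h import *
yaw=np.radians(4.72); R=Rz(yaw)@np.diag([-1.,1,-1]); d=np.array([0,0,-arm.grip_depth])
H=np.array([.5765,-.2077,.0855]); hd=np.array([-.094,0,.041])
k=lambda t:H+Rz(yaw)@Ry(t)@hd
arm.move_to(k(1.66)+d+[0,0,.08],R); arm.move_l(k(1.66)+d,feed=.12); arm.grip(.015); state()
if arm.current_width()<.032 and arm.current_width()>.018:
    for t in np.linspace(1.66,0.0,12)[1:]:
        arm.move_l(k(t)+d,feed=.1); print(round(t,2),np.round(arm.current_force(),1))
    state(); arm.move_l(k(0)+d-[0,0,.003],feed=.03); state()
    arm.grip(.06); state(); p=np.array(arm.current_ee_pos()); arm.move_l(p+[0,0,.06],feed=.15)
    arm.grip(.09); arm.move_to([.487,-.2165,.26],R); arm.sleep(.2); state(); shot("wrist","w8"); shot("top","t8")
E
```

```text
t28.88 p [ 0.6256 -0.204   0.1567] w0.0265 F [ 0.3 -2.5 -2.3] q [ -23.   34.   76.   -0.   70. -118.]
1.51 [ 2.  -1.6  5. ]
1.36 [ 2.6 -0.7 10.9]
1.21 [ 1.2  0.3 17. ]
1.06 [-2.1  0.7 24.5]
0.91 [-7.   1.7 27.9]
0.75 [-12.1  -1.3  26.2]
0.6 [-12.9  -2.8  21.5]
0.45 [-12.8  -4.6  14.3]
0.3 [-10.7  -5.8   8.2]
0.15 [-9.2 -6.4  4.6]
0.0 [-9.6 -7.5  2.6]
t32.27 p [ 0.4814 -0.2154  0.1069] w0.0271 F [-9.6 -7.5  2.6] q [ -31.   28.   98.   -0.   54. -125.]
t32.52 p [ 0.4806 -0.2155  0.1042] w0.0266 F [-14.7  -8.6   9.3] q [ -31.   29.   98.   -0.   54. -125.]
t33.20 p [ 0.4828 -0.2154  0.1047] w0.0598 F [ 0.1  0.9 -0.7] q [ -31.   29.   98.    0.   54. -125.]
t35.05 p [ 0.4864 -0.2162  0.2589] w0.0897 F [0.4 0.4 0. ] q [ -30.   18.   86.   -0.   75. -125.]
```

Before judging by eye, I'll push down on the knob top with closed fingers. That seats the lid and measures its height, since the head top should be at z = 0.1345 when it is closed.

```bash
python3 - <<'E'
from h import *
v=np.load("case.npy"); k=ap(case_T(v),(-.032,0,.1345)); print(k)
arm.grip(.0); arm.move_l(k+[0,0,.02],feed=.15); arm.sleep(.1); F0=np.array(arm.current_force())
z=.02
while z>-.008:
    z-=.002; arm.move_l(k+[0,0,z],feed=.03); F=np.array(arm.current_force())-F0; print(round(z,4),round(arm.current_ee_pos()[2],4),np.round(F,1))
    if F[2]>25: break
p=np.array(arm.current_ee_pos()); arm.move_l(p+[0,0,.1],feed=.15); arm.move_to([.487,-.2165,.26],arm.current_tool_rot()); arm.sleep(.1)
im,C=shot("wrist","w9"); shot("top","t9"); state()
for t in(0,.05,.1): print(t,[np.round(proj(ap(case_T(v),(.062,0,.0855))+Rz(v[2])@Ry(t)@np.array([x,y,.006]),C),1).tolist() for x in(-.124,0) for y in(-.072,.072)])
E
```

```text
[ 0.48211049 -0.21511465  0.1345    ]
0.018 0.1527 [-0.2  0.3  0.6]
0.016 0.1504 [-0.9  0.3  1. ]
0.014 0.1483 [0.2 0.6 0.8]
0.012 0.1464 [ 0.6 -0.3  0.9]
0.01 0.1444 [-0.4 -0.1  0.4]
0.008 0.1424 [-0.4  0.7  1.1]
0.006 0.1404 [0.3 0.2 0.2]
0.004 0.1384 [0.3 0.9 0.9]
0.002 0.1364 [-0.7 -0.   0.2]
0.0 0.1347 [-0.4  0.9  5.6]
-0.002 0.1343 [-9.   5.9 39.9]
t41.48 p [ 0.4865 -0.2162  0.259 ] w0.0004 F [ 1.   0.5 -0.4] q [ -30.   18.   86.   -0.   76. -125.]
0 [[188.6, 144.8], [326.6, 144.7], [194.5, 254.0], [320.6, 253.9]]
0.05 [[187.4, 145.9], [327.8, 145.9], [194.5, 254.2], [320.6, 254.1]]
0.1 [[186.1, 147.4], [329.1, 147.3], [194.5, 254.5], [320.6, 254.3]]
```

```bash
python3 - <<'E'
import cv2,numpy as np
a=cv2.imread("pics/top0.png").astype(int);b=cv2.imread("pics/t9.png").astype(int)
for n,(u,v) in dict(micro=(363,234),cup=(356,200),loupe=(234,183),weight=(217,170),short=(195,233),tall=(168,234)).items():
    print(n,np.abs(a-b)[v-9:v+10,u-9:u+10].mean())
w=cv2.imread("pics/w9.png"); t=b[140:260,140:400].astype(np.uint8)
cv2.imwrite("pics/fin.png",np.vstack([cv2.resize(w[80:275],(600,229)),cv2.resize(t,(600,277))]))
E
```

```text
micro 140.76361957525393
cup 131.93444136657433
loupe 3.16528162511542
weight 3.965835641735919
short 5.646352723915051
tall 22.914127423822716
```

View pics/fin.png

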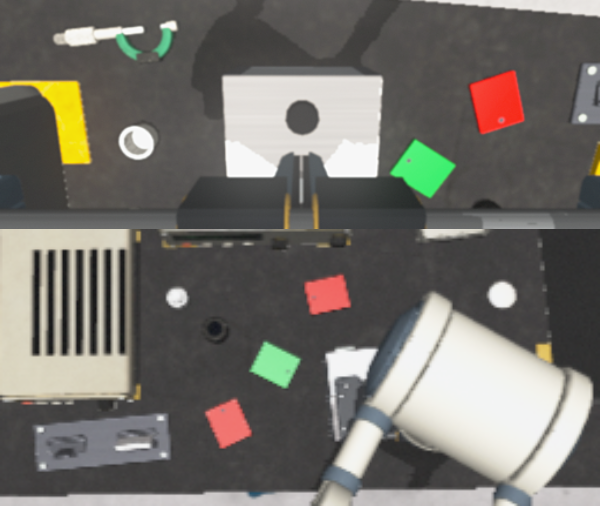

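The lid is closed, the micrometer and cup sit as in w1 (same wrist pose), and the short plate, loupe and weight have not moved. The arm touches nothing, so I'm handing in.

```bash
python3 -c "
from rig import arm
arm.sign_off()"
```

```text
the job is handed in; nothing more can be done
```

I opened the lid, put the tall plate (left berth) in the holder, closed the lid and handed the job in at about 41.5 s. `sign_off()` reports no verdict, so what follows is from my own checks.

- **Lid open:** I left it standing by itself at about 1.67 rad, worked out from where I released the knob. The finger force was zero after release.
- **Plate:** It touched down at groove-floor height, not on the lip, and straightened with about 3 N against the backrest. After release, its edges in the wrist image were within about 1 px (roughly 1 mm) of the predicted home position. I could not see the plate again once the lid was closed.
- **Lid closed:** Pressing the knob top met rigid contact at z = 0.1347 m, against 0.1345 m expected. That last press reached about 40 N, through the fingertips. The final wrist view also shows the lid shut.
- **Other items:**
  - **Short plate, loupe and weight:** they look unchanged in the top view.
  - **Micrometer and cup:** my image-difference check failed for them because the arm hid both from the top camera. The wrist view shows them where they were before.

The knob pulled with up to about 29 N during the lid arcs, because my hinge estimate was off by a few millimetres.

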